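# Stand the toppled bench magnifier back up at the specimen tray

### The arm

A 6-joint arm with a two-finger parallel gripper is mounted at the origin on the work surface. World frame = base frame: x ahead of the robot, y to its left, z up, the work surface at z = 0. Lengths are in m, angles in degrees, forces in N, time in s.
With the tool pointing down it reaches from about 0.4 to 0.825 m from the base axis. Payload 7 kg.
Tool frame: the origin (TCP) lies at the very end of the fingers, on their centre line; the grasp point (between the pads) lies hold_point_z behind it (hold_point_z is the distance from the TCP to the grasp point, in m); z points along the fingers, y is the direction in which the jaws open and shut (so a half turn about z gives the same grasp; the last joint's range is limited). The gripper opens to 88 mm and grips with 3 to 60 N. Pads are 19 mm wide; open, the fingers measure 130 mm over their backs; the gripper's body (78 mm by 193 mm) begins 47 mm behind the grasp point.
Start: joints at [-55.972, 20.546, 0.682, 0, -70.136, -16.507], TCP at [0.203, -0.644, 0.227] pointing down, gripper open.
Joint ranges: [-176.03, 176.03], [-82.01, 121.73], [-58.28, 71.71], [-173.87, 95.51], [-174.79, -0.11], [-173.66, 173.66]. Speed limits (degrees/s): [136.94, 136.94, 172.46, 180, 180, 180].

### API

Orientations are given as [roll, pitch, yaw] about the fixed x, y, z axes, in that order (R = Rz(yaw) Ry(pitch) Rx(roll)).
In Python, from plant import get_obs, snapshot, close_job, hold_point_z gives the robot as it stands. The module is installed in compiled form; this text tells all that it offers.
- The arm moves only by the tool jog_arm, never from a script. Its argument "commands" is a list of rows, each a list of 4 numbers: the shift along the world's x, y, z in mm, then the turn about the world's z in degrees. In form: [[x, y, z, turn], ...]. A call has exactly 10 rows; each row shifts and turns the commanded pose from where the row before left it; what a row does not reach is not made up. A row lasts 1/12 s, in which the tool goes at most 41.7 mm and 7.16 degrees, less where a joint would pass 70% of its speed; a pose out of reach is approached as far as the arm can. A call is refused whole if a number of a shift passes 41.7 or a number of a turn 7.16, either way. A call with a gripper value outside its range is refused whole. "fingers" is the finger opening in mm, from 0 to 87.6, set as the call begins (left out, the last holds). The fingers move at their own pace and stop on an object; the grip force is fixed at half the most. Time passes only in rows, so rows that do not move let the fingers close, or fill a call up. It gives the time, the measured TCP pose, the force and the opening at its end, in the units of the state.
- get_obs(): the state, without advancing time (a new reading comes with each control period).
- snapshot(name): name is "scene" or "top" or "wrist"; returns a dict with "image" (480x640x3 uint8, red, green, blue), "fov_y" (degrees; the focal length in pixels is half the picture's height over the tangent of half this angle, whatever the lens; pixels are square), "cx", "cy" (the principal point, pixels), "rvec" (rotation vector, rad) and "tvec" (3), from world to camera coordinates, as OpenCV has them; the wrist camera has in their place "mount" (4x4, takes a point from camera to tool coordinates, whose origin is the TCP and whose axes are the flange's). Camera axes: x right, y down, z forward; pixel columns grow to the right and rows downward; lengths in m; the calibration is good to about 2 mm. A picture is of the moment at which its call begins: read the wrist's pose just before it. There is no depth.
- close_job(): hands the job in, once; it reports no verdict.
The state is a dict: "clock": time; "joint_pos": joint angles; "qvel": joint speeds; "tau": joint torques, N m; "tool_pos": TCP position; "orientation": TCP orientation; "force": force on the tool from outside, world axes, zero at the start; "moment": the same for the moment, N m; "opening": finger opening in m.
Only numpy, scipy, OpenCV 4.12 (cv2) and the standard library are available. Lean on these libraries where they do the work, as an engineer would, in place of code of your own. Each camera call takes 0.05 s, during which the arm holds its last target.

### The job

The bench magnifier has been knocked onto its back. Without picking it up, push its raised foot over so that the magnifier tips back to standing on its foot, then push it, still standing, along the bench until the front edge of its foot lies flat against the long edge of the white specimen tray that faces it, no corner of the foot sticking out past the tray. Leave the three jars where they stand and take the hand away.

Things in the scene. Friction and masses are not known exactly. Their poses are not given: they have to be found in the camera images.
- magnifier: Black stand magnifier, 0.45 kg, an L from the side: heavy foot plate and, square to it, a lens frame. Lies on the frame's back, the foot standing up as a wall. Origin: heel, mid-width at the outer corner of foot underside and frame back; on the bench lying or standing. x: heel along frame (level lying, up standing). y: width. z: heel along foot to toe (up lying, level to the tray standing).
- magnifier_toe (a point): Middle of the foot's front edge, underside, 85 mm from the heel along the magnifier's z; raised end while it lies. The foot fills the magnifier's x 0 to 12, z 0 to 85 mm; the lens frame x 12 to 87, z 0 to 10 mm; both are 80 mm wide (y -40 to 40). Weight is mostly in the foot: pushed level near the toe from the lens side it turns about the heel, past about 25 degrees it falls onto its foot.
- tray: White specimen tray, slab 100 x 180 x 16 mm screwed to the bench, small brass and copper finds on top (to 29 mm above the bench). Origin: centre of its underside. x points out of the long edge that faces the magnifier (face at x = 50 mm, y -90 to 90 mm); z up. The lying foot's underside faces this edge, turned up to 12 degrees, heel 135 to 175 mm from it.
- tray_edge (a point): Middle of the tray's edge face that the foot must meet, 6 mm above the bench.
- sample_jar: Amber jar with yellow lid, 60 mm across, 85 mm high, loose; leave alone. Origin: centre of its underside.
- powder_jar: Clear jar with black lid, 52 mm across, 65 mm high, loose; leave alone. Origin: centre of its underside.
- vial: Green glass jar with white lid, 44 mm across, 75 mm high, loose; leave alone. Origin: centre of its underside.
Things that resemble listed ones, but are neither listed nor needed, are in the scene too. There is more than one size of the magnifier; the job needs the smallest.

How it is judged (in metres and radians):
On the way, in this order (a step that is already met when the one before it is completed fails the run):
1. the magnifier stands on its foot, short of the tray (angle between magnifier's own x axis and vertical below 0.1 rad), for 0.2 s.
2. standing, its foot is against the tray's edge (angle between magnifier's own x axis and vertical below 0.1 rad and x of magnifier_toe in the frame of tray between 0.046 and 0.058 m and y of magnifier_toe in the frame of tray between -0.053 and 0.053 m and angle between the z axis of magnifier and the x axis of tray, either way round below 0.15 rad and height (world z) of each of magnifier_toe, magnifier below 0.006 m), for 0.2 s.
At the end, for the whole second after the job is handed in: The magnifier stands on its foot (within 0.1 rad of upright, foot flat on the bench), at rest, its toe within 8 mm of the tray's edge face and its foot square to that edge within 0.15 rad, toe middle within 53 mm of the edge's middle; the three jars upright and within 15 mm of where they stood (all of step 2 and linear speed of magnifier below 0.01 m/s and distance of each of sample_jar, powder_jar, vial from where it was at the start of the episode below 0.015 m and angle between each of sample_jar, powder_jar, vial's own z axis and vertical below 0.1 rad); the robot touches nothing.
It fails at once if the magnifier is lifted: its heel leaves the bench by more than 20 mm (height (world z) of magnifier above 0.02 m).
It fails at once if a jar is knocked or moved by more than 15 mm (distance of any of sample_jar, powder_jar, vial from where it was at the start of the episode above 0.015 m or angle between any of sample_jar, powder_jar, vial's own z axis and vertical above 0.3 rad).
It also fails if it takes over 51 s, if anything falls off the work surface, if the arm or the gripper's body presses on something with over 40 N, if the wrist force passes 120 N, or if a joint passes its speed limit or range.

## Working session

There is one attempt and no reset: what is moved stays moved. The work goes in short steps, Python scripts to look and compute and a tool call to move; the robot and the scene stay as the last step left them, time stands still between calls to the robot, and variables do not carry over. Pictures are saved under pics/ and viewed, and the job is handed in when it is done.

Besides the shell and the picture viewer there is one more tool, called after "Call:" as name([rows], argument=value, ...), one row to a line, values as JSON. jog_arm: Moves the arm, as the interface text tells. Its arguments: {"type":"object","properties":{"commands":{"type":"array","items":{"type":"array","items":{"type":"number"}}},"fingers":{"type":"number"}},"required":["commands"]}

```bash
mkdir -p pics
cat > h.py <<'E'
import numpy as np, cv2
from plant import get_obs, snapshot, close_job, hold_point_z
def cam(s):
    R=cv2.Rodrigues(np.array(s["rvec"],float))[0]; t=np.array(s["tvec"],float).ravel()
    f=240/np.tan(np.radians(s["fov_y"])/2)
    return R,t,np.array([[f,0,s["cx"]],[0,f,s["cy"]],[0,0,1]])
def ray(s,u,v):
    R,t,K=cam(s); d=R.T@np.linalg.inv(K)@np.array([u,v,1.]); return -R.T@t,d
def plane(s,u,v,z):
    o,d=ray(s,u,v); return o+d*(z-o[2])/d[2]
def proj(s,p):
    R,t,K=cam(s); c=K@(R@np.array(p)+t); return c[:2]/c[2]
def save(s,n,sc=1): cv2.imwrite("pics/"+n,s["image"][:,:,::-1])
E
python3 - <<'E'
from h import *
import pickle
o=get_obs(); print(o["clock"],o["tool_pos"],o["orientation"],hold_point_z)
for n in("scene","top","wrist"):
    s=snapshot(n); save(s,n+"0.png"); pickle.dump(s,open(n+"0.pkl","wb")); print(n,{k:v for k,v in s.items() if k!="image"})
E
```

```text
0.0 [ 0.20301805 -0.64324033  0.22563334] [ 1.79906168e+02 -1.01726505e-02 -1.62488124e+02] 0.0188
scene {'fov_y': 57.908821171828464, 'cx': 329.29780517617695, 'cy': 244.49029043627692, 'rvec': array([ 0.90297211,  2.74588411, -0.72217382]), 'tvec': array([ 0.43581705, -0.29761967,  0.97118188])}
top {'fov_y': 56.61429666193025, 'cx': 320.33666283835635, 'cy': 248.2692489974311, 'rvec': array([ 2.15821583, -2.21056782,  0.08844129]), 'tvec': array([0.03562091, 0.58126348, 0.70993385])}
wrist {'fov_y': 61.62672247371438, 'cx': 320.8015684387094, 'cy': 243.43579685462907, 'mount': array([[-6.80406505e-05, -9.54945627e-01, -2.96780804e-01,
         8.15085361e-02],
       [ 9.99999645e-01, -3.14389487e-04,  7.82342512e-04,
        -4.08563864e-04],
       [-8.40399326e-04, -2.96780645e-01,  9.54945309e-01,
        -1.57447792e-01],
       [ 0.00000000e+00,  0.00000000e+00,  0.00000000e+00,
         1.00000000e+00]])}
```

View pics/scene0.png

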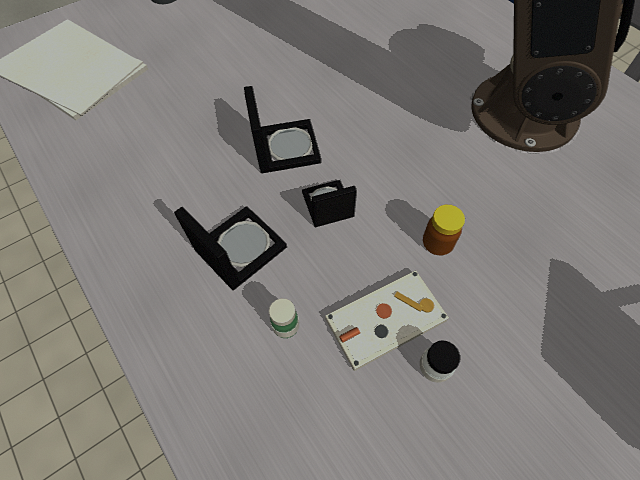

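View pics/top0.png

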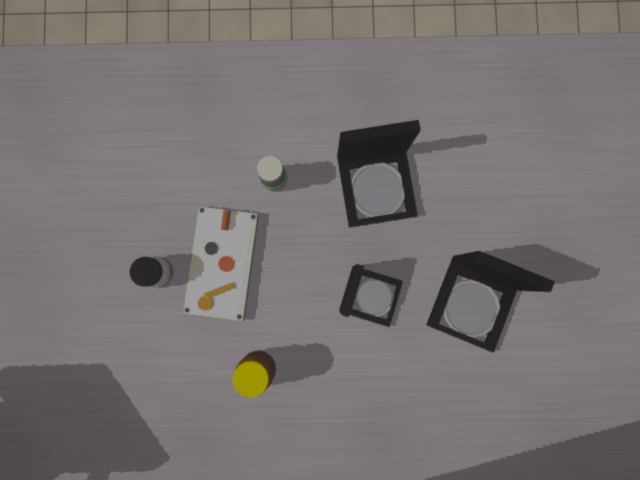

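View pics/wrist0.png

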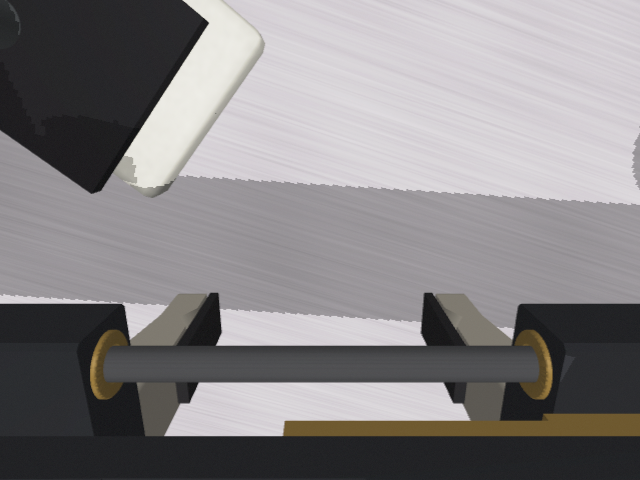

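Scene: the smallest magnifier is at top (372,296) / scene (330,203), its foot (dark wall) faces the tray at top (222,264). The vial is at (271,172), the amber jar at (253,375) and the powder jar at (150,271). Next I'll zoom in and measure corners.

Run:
```python
from h import *
import pickle
t=pickle.load(open("top0.pkl","rb")); s=pickle.load(open("scene0.pkl","rb"))
print("cam",ray(t,0,0)[0],ray(s,0,0)[0])
a=cv2.resize(t["image"][250:340,325:415],None,fx=6,fy=6,interpolation=cv2.INTER_NEAREST)
b=cv2.resize(s["image"][165:240,290:370],None,fx=6,fy=6,interpolation=cv2.INTER_NEAREST)
a=np.clip(a.astype(float)*2.0,0,255).astype(np.uint8)
cv2.imwrite("pics/za.png",a[:,:,::-1]); cv2.imwrite("pics/zb.png",np.clip(b[:,:,::-1].astype(float)*2,0,255))
im=t["image"].astype(int)
# tray
hsv=cv2.cvtColor(t["image"],cv2.COLOR_RGB2HSV)
m=((im.min(2)>140)).astype(np.uint8); m[:, :170]=0; m[:195]=0; m[335:]=0; m[:,275:]=0
m=cv2.morphologyEx(m,cv2.MORPH_CLOSE,np.ones((15,15)))
c=max(cv2.findContours(m,0,2)[0],key=cv2.contourArea)
q=cv2.boxPoints(cv2.minAreaRect(c)); print(q, cv2.contourArea(c))
for u in q: print(plane(t,*u,0.016))
# black magn
k=(im.max(2)<50).astype(np.uint8); k[:250]=0;k[335:]=0;k[:,:325]=0;k[:,412:]=0
c=max(cv2.findContours(k,0,2)[0],key=cv2.contourArea)
print(cv2.approxPolyDP(c,2.5,True)[:,0])
```

```text
cam [0.52606436 0.0256156  0.75215841] [0.79037868 0.33316433 0.69714509]
[[182.84    312.11996]
 [198.01999 205.85997]
 [256.4     214.19998]
 [241.22    320.45996]] 5698.0
[0.48297732 0.24921625 0.016     ]
[0.65818698 0.22384317 0.016     ]
[0.64186593 0.12675637 0.016     ]
[0.46712046 0.15386888 0.016     ]
[[354 266]
 [340 311]
 [388 325]
 [401 281]][ WARN:0@0.358] global loadsave.cpp:1063 imwrite_ Unsupported depth image for selected encoder is fallbacked to CV_8U.
```

View pics/za.png

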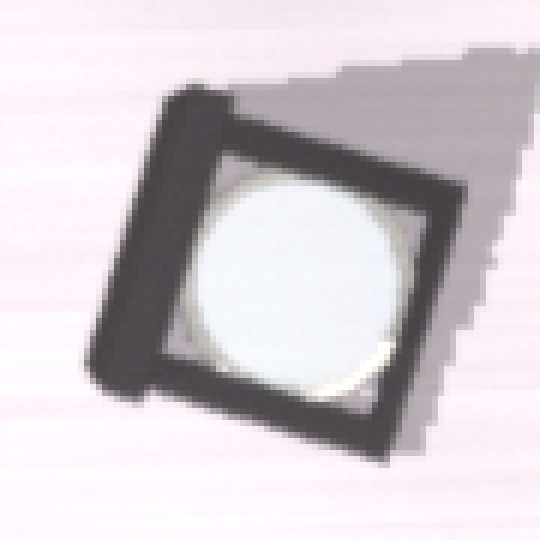

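View pics/zb.png

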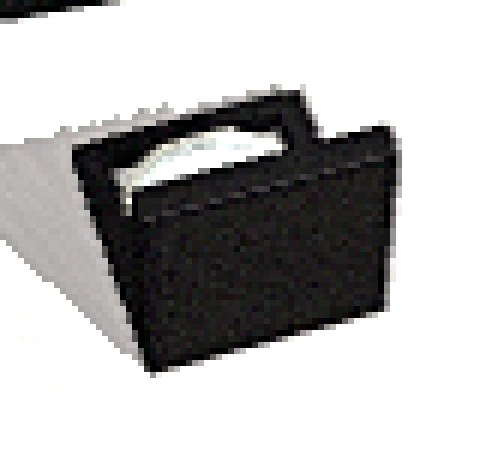

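Run:
```python
from h import *
import pickle
t=pickle.load(open("top0.pkl","rb")); s=pickle.load(open("scene0.pkl","rb"))
P=lambda *a:np.round(plane(*a)*1000,1)
print("heel scene z0",P(s,315.3,227,0),P(s,354.5,216.3,0))
print("toe scene z85",P(s,313.3,201.3,.085),P(s,356.3,190.8,.085))
print("frame far top z10",P(t,402.2,280.8,.01),P(t,389.2,326.7,.01))
print("frame near top z0/85 left edge",P(t,352.2,266.7,0),P(t,339.7,311.7,0),P(t,352.2,266.7,.085),P(t,339.7,311.7,.085))
print("tray scene z16",[P(s,*q,.016) for q in((326,318),(355,367),(447,317),(416,272))])
for n,px,r,h in(("amber",(251,379),0,.085),("powder",(147,272),0,.065),("vial",(270,168),0,.075)): print(n,P(t,*px,h))
for n,px,h in(("amber",(449,219),.085),("powder",(441,357),.065),("vial",(283,310),.075)): print(n,P(s,*px,h))
```

```text
heel scene z0 [552.9 -29.5   0. ] [478.4  -4.6   0. ]
toe scene z85 [554.5 -29.6  85. ] [481.1  -3.3  85. ]
frame far top z10 [ 525.4 -113.1   10. ] [450.5 -88.8  10. ]
frame near top z0/85 left edge [551.2 -31.5   0. ] [476.4  -8.3   0. ] [548.3 -25.   85. ] [482.   -4.5  85. ]
tray scene z16 [array([646.6, 132.7,  16. ]), array([657.6, 224. ,  16. ]), array([484.9, 249.7,  16. ]), array([470.6, 158. ,  16. ])]
amber [387.2 128.4  85. ]
powder [548.4 289.4  65. ]
vial [704.1  96.7  75. ]
amber [391.9 134.9  85. ]
powder [557. 295.  65.]
vial [704.1 101.1  75. ]
```

Both views agree on these to about 3–5 mm:
- **Heel:** about (515,-18) mm, underside normal yaw about 72°.
- **Tray edge:** middle about (556,143), yaw about 81°. The heel is about 165 mm from the edge, which fits the stated 135–175 mm.

I'll fly to just behind the foot on the lens side, with the fingers spread along its width.

Call:
jog_arm([
  [15, 29.5, 0, 2.7],
  [15, 29.5, 0, 2.7],
  [15, 29.5, 0, 2.7],
  [15, 29.5, 0, 2.7],
  [15, 29.5, 0, 2.7],
  [15, 29.5, 0, 2.7],
  [15, 29.5, 0, 2.7],
  [15, 29.5, 0, 2.7],
  [15, 29.5, 0, 2.7],
  [15, 29.5, 0, 2.7],
], fingers=28)

```text
clock: 0.98
tool_pos: [0.3535, -0.3471, 0.2265]
orientation: [-180.0, 0.0, -135.4]
force: [1.4, 0.5, 0.0]
opening: 0.0297
```

Call:
jog_arm([
  [15, 29.5, 0, 2.7],
  [15, 29.5, 0, 2.7],
  [15, 29.5, 0, 2.7],
  [15, 29.5, 0, 2.7],
  [15, 29.5, 0, 2.7],
  [15, 29.5, 0, 2.7],
  [15, 29.5, 0, 2.7],
  [15, 29.5, 0, 2.7],
  [15, 29.5, 0, 2.7],
  [15, 27, 0, 2.7],
])

```text
clock: 1.82
tool_pos: [0.5035, -0.0543, 0.2266]
orientation: [-180.0, 0.0, -108.3]
force: [0.5, -1.1, -0.1]
opening: 0.0282
```

Call:
jog_arm([
  [0, 0, -20, 0],
  [0, 0, -20, 0],
  [0, 0, -20, 0],
  [0, 0, -10, 0],
  [0, 0, 0, 0],
  [0, 0, 0, 0],
  [0, 0, 0, 0],
  [0, 0, 0, 0],
  [0, 0, 0, 0],
  [0, 0, 0, 0],
])

```text
clock: 2.65
tool_pos: [0.5036, -0.0562, 0.1573]
orientation: [-179.9, 0.0, -108.5]
force: [-0.5, -0.3, -0.1]
opening: 0.0281
```

Run:
```python
from h import *
o=get_obs(); print(o["clock"],o["tool_pos"],o["orientation"],o["opening"],o["force"])
for n in("scene","top","wrist"):
    s=snapshot(n); save(s,n+"1.png")
```

```text
2.65 [ 0.50355209 -0.05617627  0.15732788] [-1.79930563e+02  4.43552129e-02 -1.08488228e+02] 0.028101014169891626 [-0.50215579 -0.27050902 -0.07509951]
```

View pics/wrist1.png

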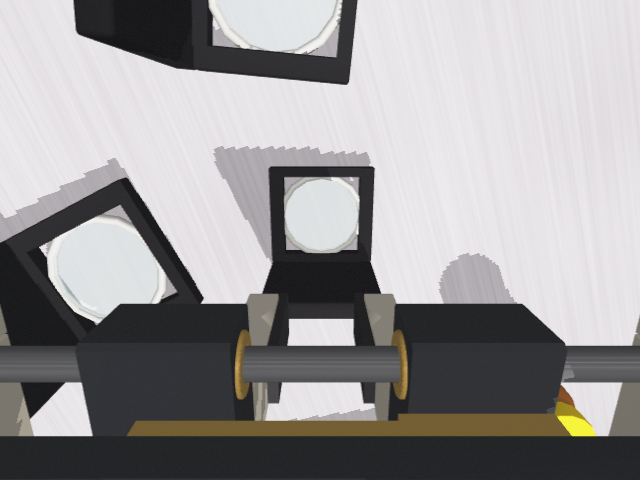

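View pics/scene1.png

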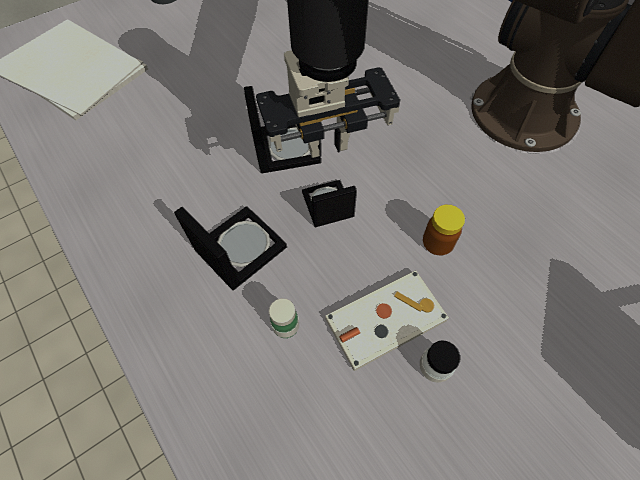

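Wrist view: the magnifier lies centred between the fingers (columns 263–380) and square to the tool. I'll check the toe's lens-side edge (row about 303) by ray.

```bash
cat >> h.py <<'E'
from scipy.spatial.transform import Rotation as Ro
def wplane(s,o,u,v,z):
    f=240/np.tan(np.radians(s["fov_y"])/2); M=np.array(s["mount"])
    R=Ro.from_euler("xyz",o["orientation"],degrees=True).as_matrix()
    c=R@M[:3,3]+np.array(o["tool_pos"]); d=R@M[:3,:3]@np.array([(u-s["cx"])/f,(v-s["cy"])/f,1.])
    return c+d*(z-c[2])/d[2]
E
python3 - <<'E'
from h import *
o=get_obs(); s=snapshot("wrist")
for p,z in(((264,303),.085),((380,303),.085),((274,261),.01),((372,261),.01),((270,168),.01),((374,168),.01)): print(p,np.round(wplane(s,o,*p,z)*1000,1))
a=s["image"][240:330,240:400]; print(o["tool_pos"],o["clock"]); cv2.imwrite("pics/w1z.png",cv2.resize(np.clip(a[:,:,::-1].astype(float)*2,0,255).astype(np.uint8),None,fx=5,fy=5))
E
```

```text
(264, 303) [545.7 -39.7  85. ]
(380, 303) [476.8 -16.7  85. ]
(274, 261) [547.3 -41.2  10. ]
(372, 261) [472.7 -16.2  10. ]
(270, 168) [ 524.3 -111.4   10. ]
(374, 168) [450.5 -86.8  10. ]
[ 0.5032692  -0.05618005  0.1568605 ] 2.8
```

View pics/w1z.png

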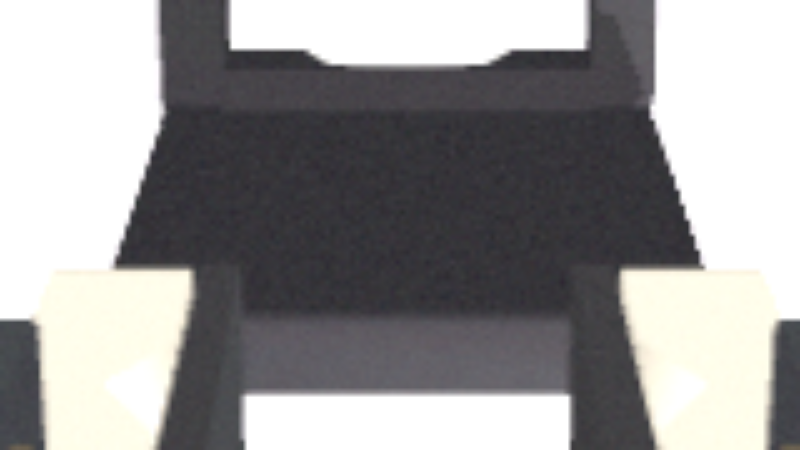

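Consistent: the lens-side face middle is at (510,-29), about 28 mm ahead of the TCP, normal (0.31,0.95). Next I'll descend to z 65 mm and push.

Call:
jog_arm([
  [0, 0, -20, 0],
  [0, 0, -20, 0],
  [0, 0, -20, 0],
  [0, 0, -20, 0],
  [0, 0, -11, 0],
  [0, 0, 0, 0],
  [1.25, 3.8, 0, 0],
  [1.25, 3.8, 0, 0],
  [1.25, 3.8, 0, 0],
  [0, 0, 0, 0],
])

```text
clock: 3.68
tool_pos: [0.5081, -0.0439, 0.0666]
orientation: [-179.9, 0.1, -108.4]
force: [-0.1, -0.7, 0.1]
opening: 0.0281
```

Call:
jog_arm([
  [1.25, 3.8, 0, 0],
  [1.25, 3.8, 0, 0],
  [1.25, 3.8, 0, 0],
  [1.25, 3.8, 0, 0],
  [1.25, 3.8, 0, 0],
  [1.25, 3.8, 0, 0],
  [0, 0, 0, 0],
  [0, 0, 0, 0],
  [0, 0, 0, 0],
  [0, 0, 0, 0],
])

```text
clock: 4.52
tool_pos: [0.5143, -0.0221, 0.0655]
orientation: [180.0, -0.0, -108.5]
force: [0.1, 0.2, 0.1]
opening: 0.028
```

Run:
```python
from h import *
o=get_obs(); print(o["clock"],o["tool_pos"],o["orientation"],o["opening"],o["force"])
s=snapshot("scene"); save(s,"scene2.png"); a=s["image"][100:300,240:480]
cv2.imwrite("pics/s2z.png",cv2.resize(a[:,:,::-1],None,fx=3,fy=3))
```

```text
4.5167 [ 0.51432769 -0.02207653  0.06550141] [ 1.79991152e+02 -3.80321277e-03 -1.08486862e+02] 0.02799388460479765 [0.05389507 0.17098852 0.08000701]
```

View pics/s2z.png

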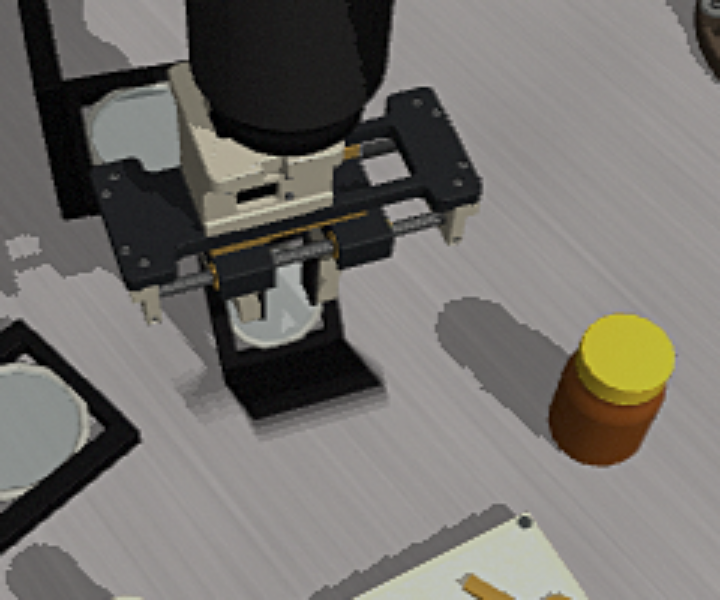

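It has tipped past balance: the foot is nearly flat (crop (300,390)) and the frame seems to lean on the fingers. I'll keep going forward to let it settle.

Call:
jog_arm([
  [1, 3, 0, 0],
  [1, 3, 0, 0],
  [1, 3, 0, 0],
  [1, 3, 0, 0],
  [1, 3, 0, 0],
  [1, 3, 0, 0],
  [0, 0, 0, 0],
  [0, 0, 0, 0],
  [0, 0, 0, 0],
  [0, 0, 0, 0],
])

```text
clock: 5.4
tool_pos: [0.5205, -0.0039, 0.0656]
orientation: [-180.0, 0.0, -108.5]
force: [-0.9, 1.9, 4.3]
opening: 0.0283
```

Run:
```python
from h import *
o=get_obs(); print(o["clock"],o["tool_pos"],o["force"])
s=snapshot("scene"); save(s,"scene3.png"); a=s["image"][100:300,240:480]
cv2.imwrite("pics/s3z.png",cv2.resize(a[:,:,::-1],None,fx=3,fy=3))
s=snapshot("wrist"); save(s,"wrist3.png")
```

```text
5.4 [ 0.52049528 -0.00394781  0.06558812] [-0.92827797  1.9347763   4.2622351 ]
```

View pics/s3z.png

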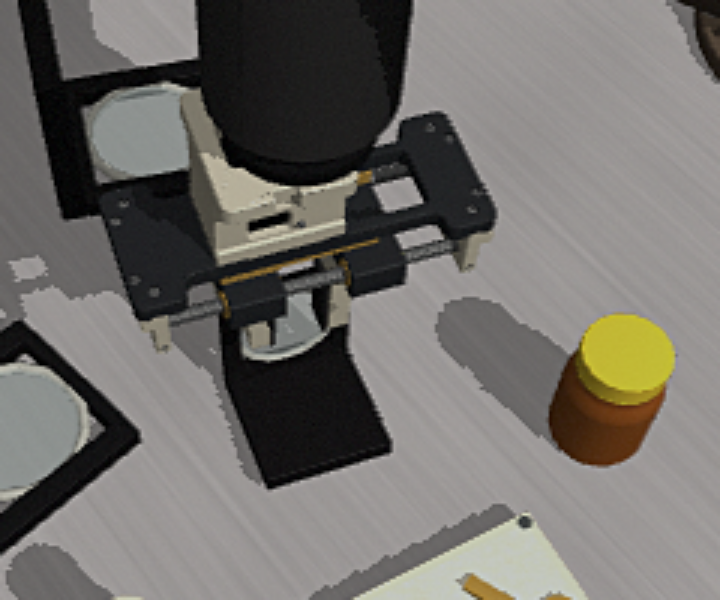

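View pics/wrist3.png

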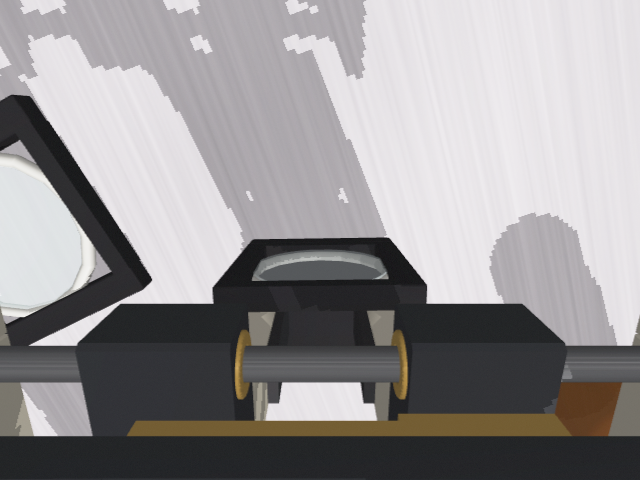

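The frame still leans slightly on the finger backs (tool feels +4 N in z), and the foot is almost flat. I'll ease further forward.

Call:
jog_arm([
  [1, 3, 0, 0],
  [1, 3, 0, 0],
  [1, 3, 0, 0],
  [0, 0, 0, 0],
  [0, 0, 0, 0],
  [0, 0, 0, 0],
  [0, 0, 0, 0],
  [0, 0, 0, 0],
  [0, 0, 0, 0],
  [0, 0, 0, 0],
])

```text
clock: 6.33
tool_pos: [0.5234, 0.005, 0.0656]
orientation: [180.0, -0.0, -108.5]
force: [0.7, -1.0, 0.6]
opening: 0.0282
```

Run:
```python
from h import *
o=get_obs(); print(o["clock"],o["tool_pos"],o["force"])
s=snapshot("scene"); save(s,"scene4.png"); a=s["image"][100:300,240:480]
cv2.imwrite("pics/s4z.png",cv2.resize(a[:,:,::-1],None,fx=3,fy=3))
```

```text
6.3333 [0.52340417 0.00495168 0.06556881] [ 0.68611508 -0.95332     0.61816789]
```

View pics/s4z.png

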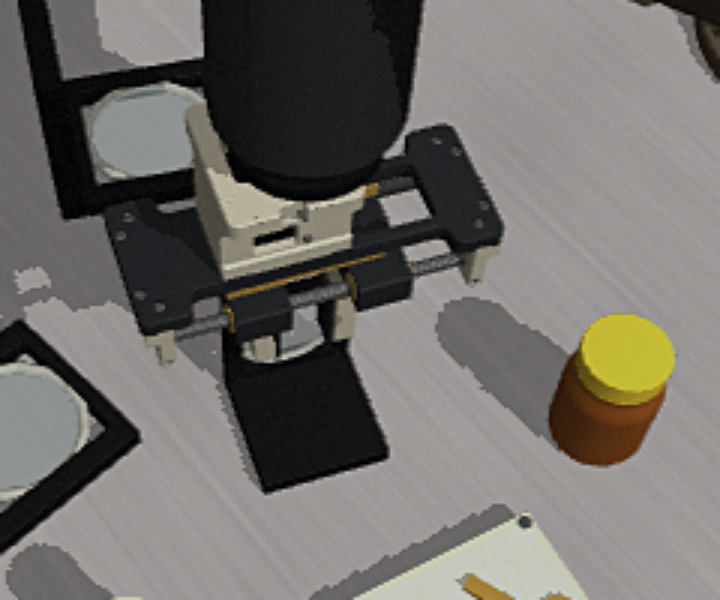

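Now flat, with force near 0. I'll step clear, then go up and back, and look.

Call:
jog_arm([
  [1, 3, 0, 0],
  [0.5, 1.5, 0, 0],
  [0, 0, 0, 0],
  [0, 0, 0, 0],
  [0, 0, 5, 0],
  [0, 0, 10, 0],
  [0, 0, 20, 0],
  [0, 0, 25, 0],
  [0, 0, 30, 0],
  [0, 0, 20, 0],
])

```text
clock: 7.22
tool_pos: [0.5257, 0.0095, 0.1792]
orientation: [-179.8, 0.1, -108.5]
force: [0.5, -0.0, -0.1]
opening: 0.0282
```

Call:
jog_arm([
  [-3, -10, 5, 0],
  [-6, -18, 0, 0],
  [-6, -18, 0, 0],
  [-6, -18, 0, 0],
  [-6, -18, 0, 0],
  [-6, -18, 0, 0],
  [0, 0, 0, 0],
  [0, 0, 0, 0],
  [0, 0, 0, 0],
  [0, 0, 0, 0],
])

```text
clock: 8.05
tool_pos: [0.4921, -0.0901, 0.1808]
orientation: [-180.0, 0.0, -108.5]
force: [-0.4, -0.2, -0.5]
opening: 0.0281
```

Run:
```python
from h import *
import pickle
o=get_obs(); print(o["clock"],o["tool_pos"],o["force"])
for n in("scene","top"):
    s=snapshot(n); save(s,n+"5.png"); pickle.dump(s,open(n+"5.pkl","wb"))
    a=s["image"][150:350,240:480] if n=="scene" else s["image"][200:340,250:410]
    cv2.imwrite("pics/%s5z.png"%n,cv2.resize(np.clip(a[:,:,::-1].astype(float)*1.5,0,255).astype(np.uint8),None,fx=3 if n=="scene" else 4,fy=3 if n=="scene" else 4))
```

```text
8.05 [ 0.4921232  -0.09011563  0.18078991] [-0.35110366 -0.20627826 -0.49297709]
```

View pics/scene5z.png

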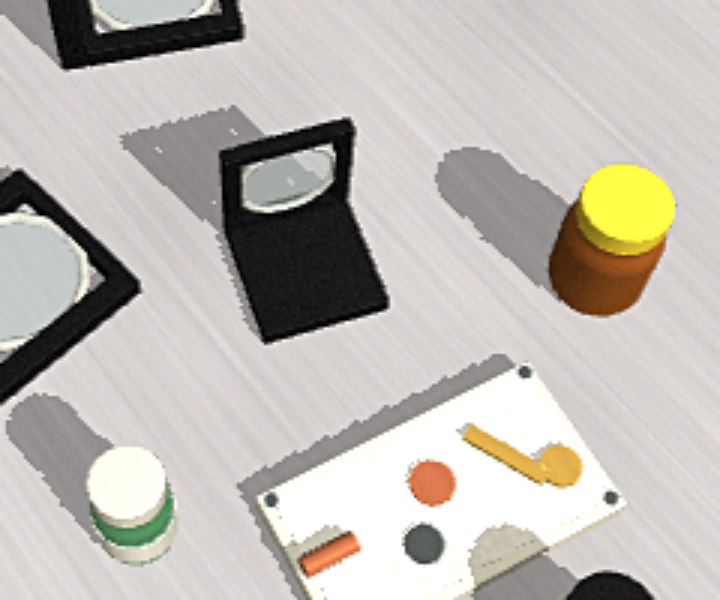

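View pics/top5z.png

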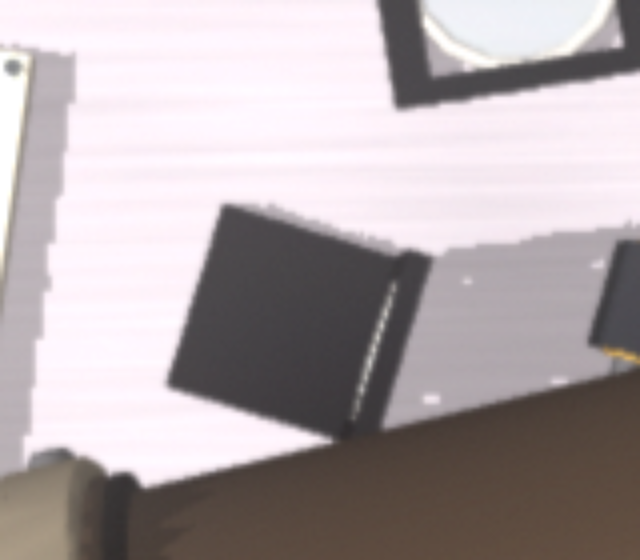

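Standing upright. Toe corners are at crop scene (267,342)/(387,305) and top (223,205)/(168,384). I'll measure them, and refine the tray edge with a line fit.

Run:
```python
from h import *
import pickle
t=pickle.load(open("top5.pkl","rb")); s=pickle.load(open("scene5.pkl","rb"));t0=pickle.load(open("top0.pkl","rb"))
P=lambda *a:plane(*a)*1000
A=[P(s,329,264,0),P(s,369,251.7,0)]; B=[P(t,305.75,251.25,.012),P(t,292,296,.012)]
# tray edge in both: white/nonwhite transition
def edge(s,p,q,z):
    g=s["image"].min(2).astype(float); p=np.array(p,float);q=np.array(q,float)
    a=plane(s,*p,z);b=plane(s,*q,z); d=(b-a)/np.linalg.norm(b-a); n=np.array([-d[1],d[0],0]);
    if n[1]>0:n=-n   # toward magnifier
    pts=[]
    for f in np.linspace(.1,.9,40):
        best=[]
        offs=np.arange(-.012,.012,.0005); v=[]
        for o_ in offs:
            u=proj(s,a+(b-a)*f+n*o_); v.append(cv2.getRectSubPix(g.astype(np.float32),(1,1),(float(u[0]),float(u[1])))[0,0])
        i=np.argmin(np.gradient(cv2.GaussianBlur(np.array(v),(1,5),0).ravel())); pts.append((a+(b-a)*f+n*offs[i])[:2])
    l=cv2.fitLine(np.array(pts,np.float32),cv2.DIST_HUBER,0,.001,.001).ravel(); return l
for nm,l,c in(("top",edge(t0,(257,214),(242,320),.016),B),("scene",edge(s,(326,318),(416,272),.016),A)):
    d=l[:2]; n=np.array([-d[1],d[0]]); n=n*np.sign(n[1]); 
    print(nm,"tray normal yaw",np.degrees(np.arctan2(n[1],n[0])),"toe corners",np.round(c,1).tolist(),"gap",[round(float(n@(l[2:]*1000-x[:2])),1) for x in c])
    w=c[0]-c[1]; print("  width",np.linalg.norm(w),"yaw foot",np.degrees(np.arctan2(w[0],-w[1])),"line",l[2:]*1000)
```

```text
top tray normal yaw 81.281944 toe corners [[578.3, 46.0, 12.0], [504.8, 70.3, 12.0]] gap [88.5, 75.6]
  width 77.4596147466775 yaw foot 71.71184518511076 line [558.57526 138.5699 ]
scene tray normal yaw 81.354225 toe corners [[578.6, 48.9, 0.0], [504.7, 72.0, 0.0]] gap [87.9, 76.1]
  width 77.46404125771112 yaw foot 72.64156552794934 line [558.00806 140.95648]
```

Both views agree: toe middle about (541.5,59.5), gap about 82 mm, tray needs +9° of turn, lateral offset about -2 mm. I'll go behind the heel and down to z about 30 mm.

Call:
jog_arm([
  [5, 15, 0, 0],
  [6, 14, 0, 0],
  [0, 0, -25, 0],
  [0, 0, -30, 0],
  [0, 0, -30, 0],
  [0, 0, -30, 0],
  [0, 0, -25, 0],
  [0, 0, -11, 0],
  [0, 0, 0, 0],
  [0, 0, 0, 0],
], fingers=32)

```text
clock: 8.98
tool_pos: [0.5029, -0.0612, 0.0292]
orientation: [179.9, -0.1, -108.4]
force: [0.8, -0.2, -0.0]
opening: 0.0317
```

Call:
jog_arm([
  [1, 3, 0, 0],
  [1, 3, 0, 0],
  [1, 3, 0, 0],
  [1, 3, 0, 0],
  [1, 3, 0, 0],
  [1, 3, 0, 0],
  [1, 3, 0, 0],
  [1, 3, 0, 0],
  [1, 3, 0, 0],
  [1, 3, 0, 0],
])

```text
clock: 9.82
tool_pos: [0.513, -0.0312, 0.0295]
orientation: [180.0, -0.0, -108.5]
force: [-0.9, -0.2, 0.4]
opening: 0.0322
```

Run:
```python
from h import *
o=get_obs(); print(o["clock"],o["tool_pos"],o["force"],o["opening"])
s=snapshot("scene"); a=s["image"][150:350,240:480]
cv2.imwrite("pics/s6z.png",cv2.resize(a[:,:,::-1],None,fx=3,fy=3))
```

```text
9.8167 [ 0.51300433 -0.03117894  0.02950596] [-0.86268472 -0.18444902  0.39229502] 0.032201957907327404
```

View pics/s6z.png

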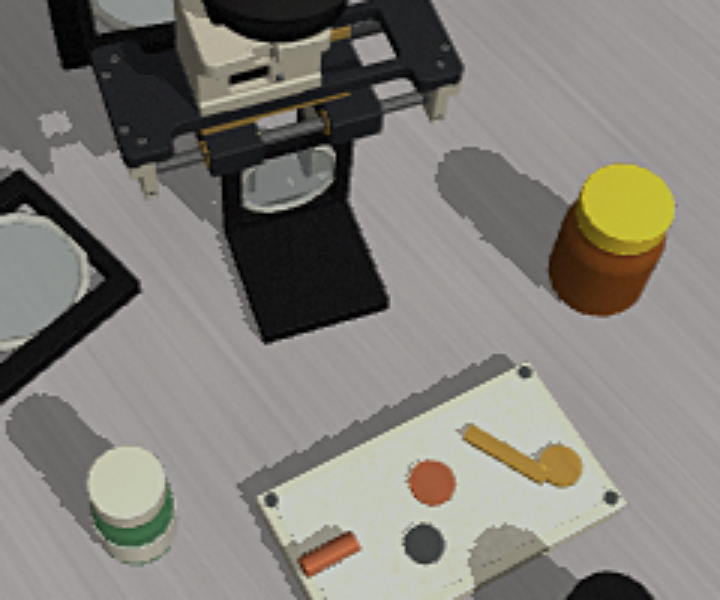

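At contact. Now push with a gentle 9° turn.

Call:
jog_arm([
  [1, 3, 0, 0],
  [1, 3.4, 0, 0.5],
  [1, 3.4, 0, 0.5],
  [1, 3.4, 0, 0.5],
  [1, 3.4, 0, 0.5],
  [1, 3.4, 0, 0.5],
  [1, 3.4, 0, 0.5],
  [1, 3.4, 0, 0.5],
  [1, 3.4, 0, 0.5],
  [1, 3.4, 0, 0.5],
])

```text
clock: 10.7
tool_pos: [0.523, 0.0025, 0.0295]
orientation: [180.0, -0.0, -103.9]
force: [-0.2, -1.9, 0.1]
opening: 0.0321
```

Run:
```python
from h import *
o=get_obs(); print(o["clock"],o["tool_pos"],o["orientation"],o["force"],o["opening"])
s=snapshot("scene"); a=s["image"][150:350,240:480]
cv2.imwrite("pics/s7z.png",cv2.resize(a[:,:,::-1],None,fx=3,fy=3))
s=snapshot("top"); a=s["image"][180:340,170:370]
cv2.imwrite("pics/t7z.png",cv2.resize(np.clip(a[:,:,::-1].astype(float)*1.5,0,255).astype(np.uint8),None,fx=4,fy=4))
```

```text
10.7 [0.52299594 0.00252052 0.02952199] [ 1.79995147e+02 -1.18164280e-03 -1.03924496e+02] [-0.21749219 -1.9417521   0.13233553] 0.03212491251773529
```

View pics/s7z.png

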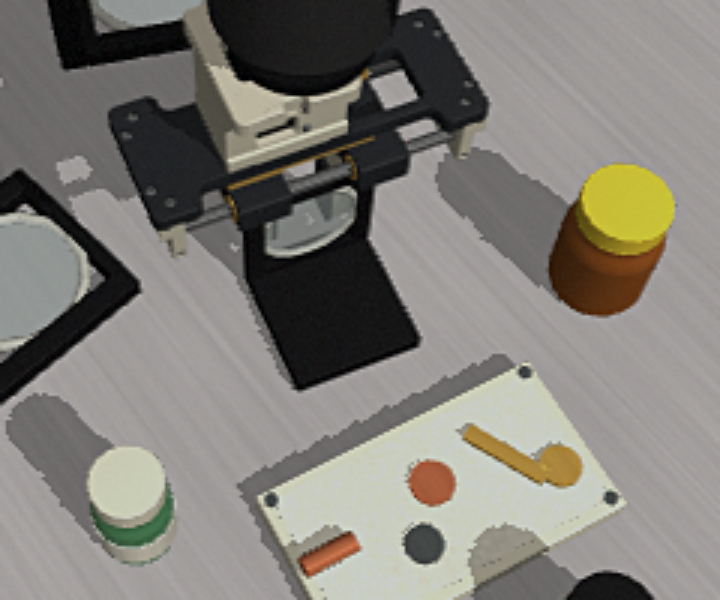

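View pics/t7z.png

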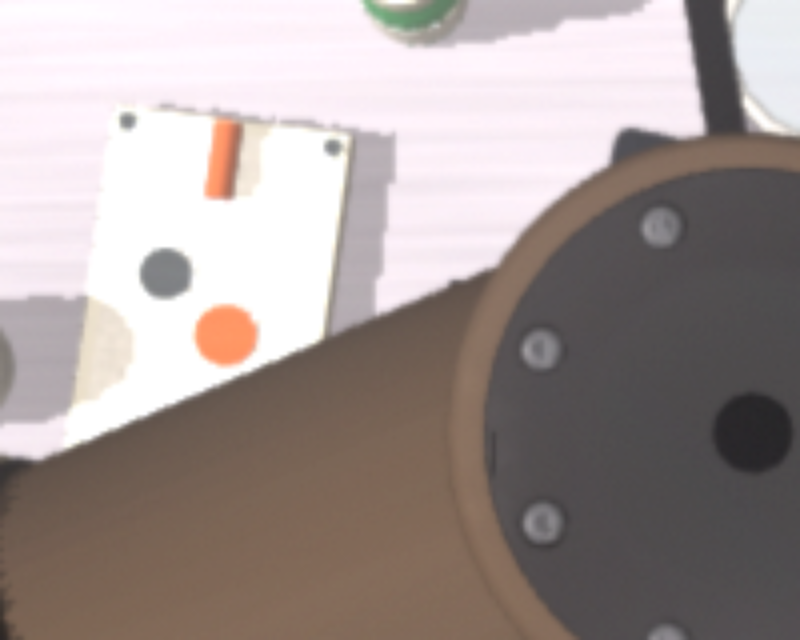

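Pushing well, still upright. The toe corners in the scene crop are at (299,388) and (418,343).

```bash
cat > toe.py <<'E'
from h import *
def chk(s,a,b):
    n=np.array([np.cos(np.radians(81.3)),np.sin(np.radians(81.3))]); L=np.array([558.0,141.0])
    c=[plane(s,*p,0)*1000 for p in(a,b)]
    w=c[0]-c[1]; m=(c[0]+c[1])[:2]/2
    print("corners",np.round(c,1)[:,:2].tolist(),"gap",[round(float(n@(L-x[:2])),1) for x in c],"yaw",np.degrees(np.arctan2(w[0],-w[1])),"lat",(m-np.array([556.5,141]))@np.array([n[1],-n[0]]))
E
python3 -c "
from toe import *
s=snapshot('scene'); chk(s,(339.7,279.3),(379.3,264.3))"
```

```text
corners [[581.4, 84.5], [506.0, 103.1]] gap [52.3, 45.3] yaw 76.12072517041283 lat -5.511142854665453
```

Call:
jog_arm([
  [0.9, 3.4, 0, 0.5],
  [0.9, 3.4, 0, 0.5],
  [0.9, 3.4, 0, 0.5],
  [0.9, 3.4, 0, 0.5],
  [0.9, 3.4, 0, 0.5],
  [0.9, 3.4, 0, 0.5],
  [0.7, 3.4, 0, 0.5],
  [0.7, 3.4, 0, 0.5],
  [0.7, 3.4, 0, 0.5],
  [0.7, 3.4, 0, 0.5],
])

```text
clock: 11.68
tool_pos: [0.5312, 0.0365, 0.0296]
orientation: [-180.0, -0.0, -98.9]
force: [-0.3, -2.5, 2.1]
opening: 0.0319
```

Run:
```python
from h import *
o=get_obs(); print(o["clock"],o["tool_pos"],o["orientation"],o["force"],o["opening"])
s=snapshot("scene"); a=s["image"][200:350,300:480]
cv2.imwrite("pics/s8z.png",cv2.resize(a[:,:,::-1],None,fx=4,fy=4))
```

```text
11.6833 [0.53123501 0.03646269 0.029615  ] [-1.79996569e+02 -2.30731822e-03 -9.89253642e+01] [-0.27907507 -2.4707117   2.13671142] 0.0319181626586598
```

View pics/s8z.png

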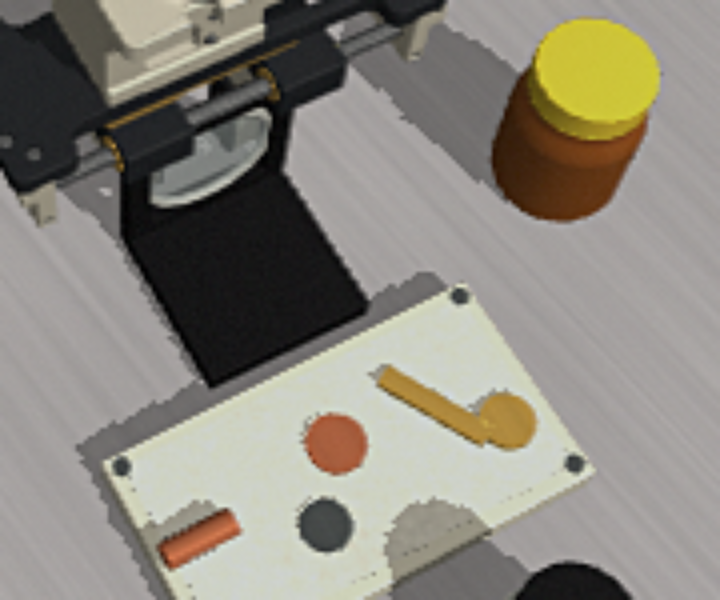

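About 13 mm remain and it looks parallel. Continuing slowly.

Call:
jog_arm([
  [0.2, 1.5, 0, 0],
  [0.2, 1.5, 0, 0],
  [0.2, 1.5, 0, 0],
  [0.2, 1.5, 0, 0],
  [0.2, 1.3, 0, 0],
  [0.2, 1.3, 0, 0],
  [0.2, 1.2, 0, 0],
  [0.2, 1, 0, 0],
  [0, 0, 0, 0],
  [0, 0, 0, 0],
])

```text
clock: 12.57
tool_pos: [0.5326, 0.0463, 0.0296]
orientation: [180.0, -0.1, -99.0]
force: [0.1, -6.8, 3.1]
opening: 0.0318
```

Run:
```python
from h import *
o=get_obs(); print(o["clock"],o["tool_pos"],o["orientation"],o["force"],o["opening"])
s=snapshot("scene"); a=s["image"][230:330,320:440]
cv2.imwrite("pics/s9z.png",cv2.resize(a[:,:,::-1],None,fx=6,fy=6))
```

```text
12.5667 [0.53256533 0.04633086 0.02961717] [ 1.79978161e+02 -5.38064771e-02 -9.89638221e+01] [ 0.0573785  -6.81208827  3.12509816] 0.031802220480202724
```

View pics/s9z.png

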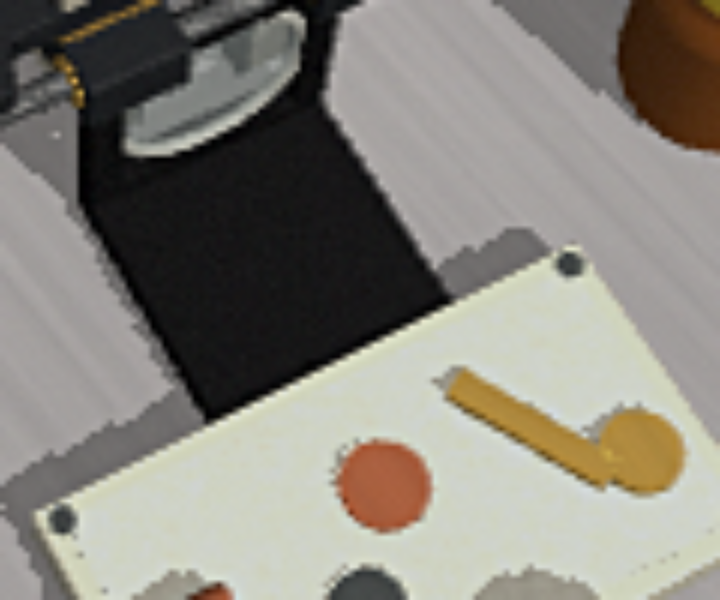

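The foot's front now meets the edge face, with the force up to 7 N. One more small press to seat it, then back off.

Call:
jog_arm([
  [0.1, 0.5, 0, 0],
  [0.1, 0.5, 0, 0],
  [0.1, 0.5, 0, 0],
  [0, 0, 0, 0],
  [0, 0, 0, 0],
  [0, 0, 0, 0],
  [0, 0, 0, 0],
  [0, 0, 0, 0],
  [0, 0, 0, 0],
  [0, 0, 0, 0],
])

```text
clock: 13.45
tool_pos: [0.5326, 0.0466, 0.0299]
orientation: [179.9, -0.1, -99.0]
force: [1.0, -13.9, 6.4]
opening: 0.0321
```

Call:
jog_arm([
  [-0.2, -1, 0, 0],
  [-0.4, -2, 0, 0],
  [-0.6, -4, 0, 0],
  [-1, -6, 0, 0],
  [-1.5, -10, 0, 0],
  [-2, -12, 0, 0],
  [0, 0, 15, 0],
  [0, 0, 25, 0],
  [0, 0, 35, 0],
  [0, 0, 35, 0],
])

```text
clock: 14.28
tool_pos: [0.5263, 0.0121, 0.1401]
orientation: [179.9, -0.1, -99.0]
force: [0.9, 1.1, 0.3]
opening: 0.0322
```

Call:
jog_arm([
  [0, -20, 30, 0],
  [-5, -30, 10, 0],
  [-5, -35, 0, 0],
  [-5, -35, 0, 0],
  [-5, -35, 0, 0],
  [-5, -30, 0, 0],
  [0, 0, 0, 0],
  [0, 0, 0, 0],
  [0, 0, 0, 0],
  [0, 0, 0, 0],
])

```text
clock: 15.12
tool_pos: [0.5022, -0.1713, 0.1795]
orientation: [-180.0, 0.0, -99.0]
force: [0.3, -0.5, -0.0]
opening: 0.032
```

Run:
```python
from h import *
import pickle
o=get_obs(); print(o["clock"],o["tool_pos"],o["orientation"],o["force"],o["opening"])
for n in("scene","top"):
    s=snapshot(n); save(s,n+"10.png"); pickle.dump(s,open(n+"10.pkl","wb"))
    a=s["image"][180:330,300:480] if n=="scene" else s["image"][180:340,170:370]
    cv2.imwrite("pics/%s10z.png"%n,cv2.resize(np.clip(a[:,:,::-1].astype(float)*1.5,0,255).astype(np.uint8),None,fx=4,fy=4))
s0=pickle.load(open("scene0.pkl","rb")); 
d=np.abs(s["image"].astype(int)-pickle.load(open("top0.pkl","rb"))["image"]).max(2)
s=pickle.load(open("scene10.pkl","rb")); e=np.abs(s["image"].astype(int)-s0["image"]).max(2)
for nm,b in(("amber",(420,205,465,256)),("powder",(418,338,464,384)),("vial",(266,296,302,340))): print(nm,"scene diff px",int((e[b[1]:b[3],b[0]:b[2]]>25).sum()))
```

```text
15.1167 [ 0.50224749 -0.17130319  0.17951847] [-1.79999432e+02  8.43125387e-03 -9.89627989e+01] [ 0.32002973 -0.46596799 -0.0462084 ] 0.03196177584533403
amber scene diff px 0
powder scene diff px 0
vial scene diff px 0
```

View pics/scene10z.png

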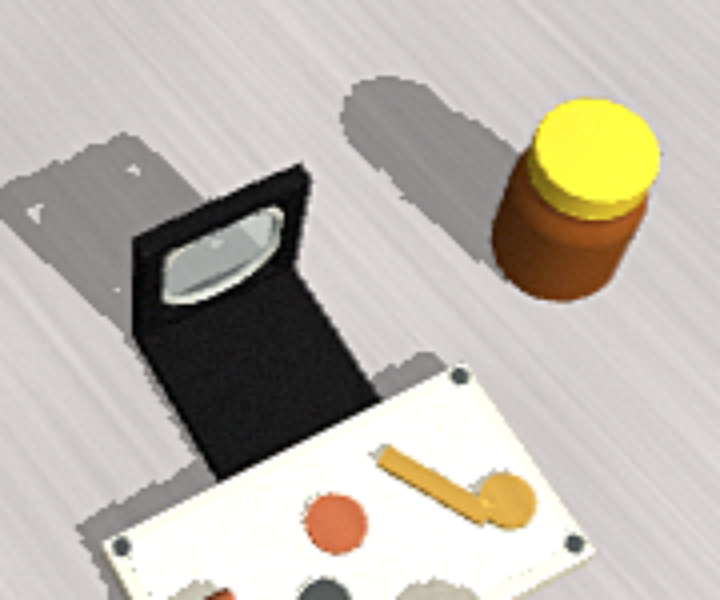

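View pics/top10z.png

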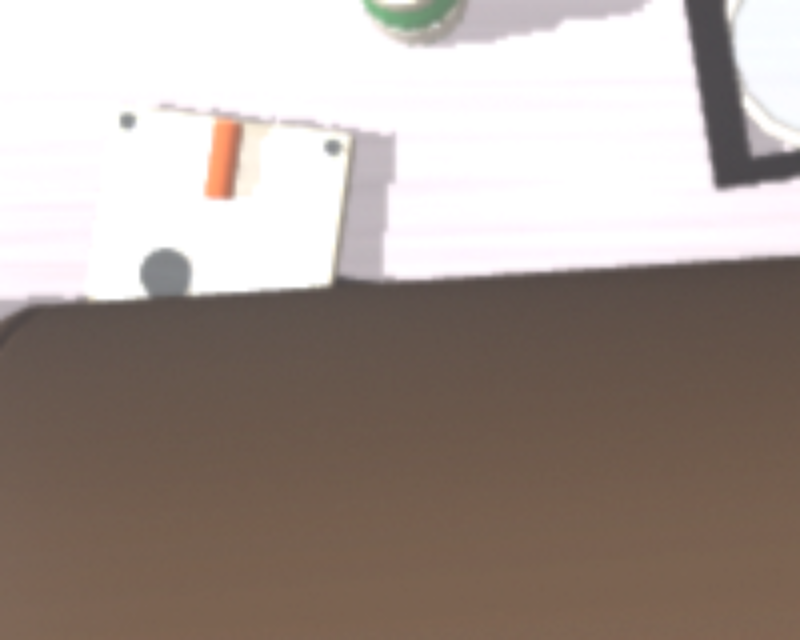

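Scene: foot front flush along the edge, crop (222,480)–(380,400), standing, jar pixels unchanged. The arm blocks the top view, so I'll swing it aside for a check.

Call:
jog_arm([
  [-10, -30, 8, 0],
  [-20, -33, 0, 0],
  [-20, -33, 0, 0],
  [-20, -33, 0, 0],
  [-20, -33, 0, 0],
  [-20, -33, 0, 0],
  [-20, -33, 0, 0],
  [-20, -33, 0, 0],
  [-20, -33, 0, 0],
  [0, 0, 0, 0],
])

```text
clock: 16.05
tool_pos: [0.3299, -0.4692, 0.1872]
orientation: [179.9, -0.0, -99.1]
force: [0.6, -0.8, 0.5]
opening: 0.0324
```

Run:
```python
from toe import *
o=get_obs(); print(o["clock"],o["tool_pos"],o["force"])
s=snapshot("top"); save(s,"top11.png"); a=s["image"][180:340,170:370]
cv2.imwrite("pics/top11z.png",cv2.resize(np.clip(a[:,:,::-1].astype(float)*1.5,0,255).astype(np.uint8),None,fx=4,fy=4))
```

```text
16.05 [ 0.32989098 -0.46917363  0.18724461] [ 0.62670586 -0.82681789  0.52729528]
```

View pics/top11z.png

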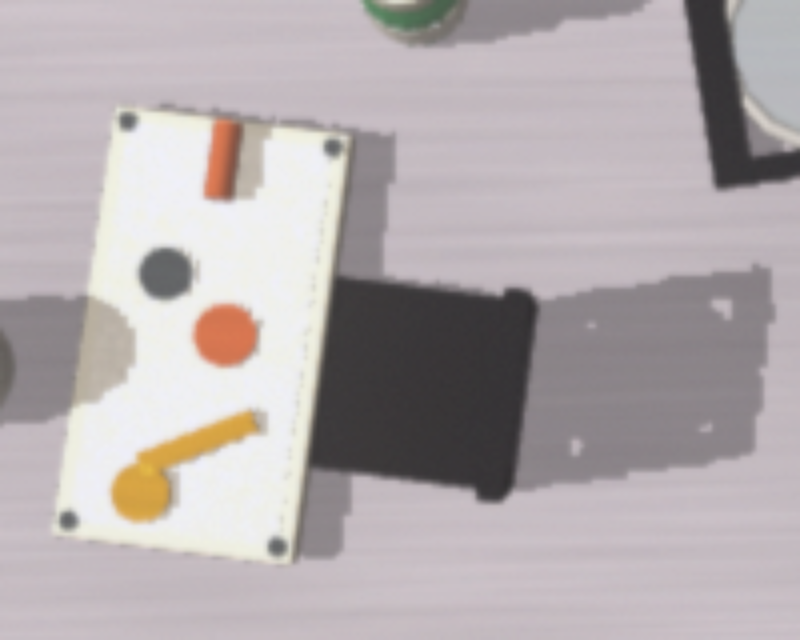

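Top view: the foot lies flush against the tray edge from crop (335,278) to (312,465), inside the edge's ends (352,130) and (295,562). There is no visible gap, and the hand is clear. Handing in.

```bash
python3 -c "
from plant import *
print(close_job())"
```

```text
the job is handed in; nothing more can be done
None
```

I tipped the smallest magnifier upright by pushing its raised foot from the lens side. I then pushed it, still standing, about 82 mm along the bench with a 9° turn until its foot met the tray's facing edge. The job was handed in at about 16 s of the 51 s allowed; no verdict is reported.

- **Contact:** with a last small press, the push force rose to 14 N and the foot barely moved, so it was against the edge.
- **Fit:** in the final pictures the foot is upright and flush along the edge, with no visible gap and both corners well inside the tray's ends.
- **Jars:** the three jars showed no changed pixels against the first scene picture. I did not repeat that check after the last arm move, which went away from them.
- **Hand:** it is clear of everything, reading only sensor noise.

I judged the final gap and squareness by eye and by the push force, and did not compute them from the last pictures. The two cameras differed by 2–6 mm on absolute positions but agreed on the gap and angle before the push. No check failed.

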